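# Index the sample carriage under the microscope

### The job

Bring the sample under the microscope: lift the carriage's spring-loaded release bar and keep it up while you slide the carriage across, then let the bar go so that its tooth drops fully home in the strip's notch nearest the lens, feeling for that notch with small gentle slides if the tooth is left standing on the strip. Do not ram or force the tooth against the strip or let the carriage shoot along, keep the sample in its tray, and leave the other things on the bench where they are.

Things in the scene. Friction and masses are not known exactly. Their poses are not given: they have to be found in the camera images.
- rail: fixed slide rail: steel base plate 172 x 340 x 8 mm with an aluminium guide on it. Origin on the bench under the guide's centre; +x points away from the robot, +y along the rail (to the left), z up. A notched steel strip stands parallel to the guide on its robot side
- strip_line (a point): point on the rail's cross centre line, at the strip's top. Strip: 16 mm wide, flat top 40 mm above the bench, a 54 mm parking slot at its middle and each side of it square notches 10 mm long at 50, 90, 130 mm from its middle. It is clamped through slotted holes: its true middle lies up to 12 mm either way along the rail from this point, not reported, to be felt or seen
- carriage (a joint): position (m) of the carriage along the rail's +y, 0 at the rail's centre, travel -0.135 to 0.135; sliding takes about 1 N, 1 to 2 N more while the tooth rubs on the strip. An aluminium plate 110 x 80 mm, 34 to 44 mm above the bench, with a white square tray. Starts within 10 mm of 0 with the tooth down in the parking slot
- tray (a point): centre of the tray's floor on the carriage, 47 mm above the bench, 12 mm to +x of the carriage's middle; inside 62 x 62 mm, rim 9 mm high
- release_bar (a joint): angle (rad) of the release bar, grows as its handle is lifted: 0 fully down, firm stop at 0.15. The bar points from the carriage to the robot (rail's -x); hinge along y, 45 mm to -x of the carriage's middle, 50 mm above the bench. Tooth standing on the strip: about 0.075; clear of it above 0.09. The spring takes 4 to 5 N at the handle and snaps the bar down when released
- tooth (a point): middle of the underside of the bar's tooth, 65 mm from the hinge; the tooth is 8 mm long along the rail and, bar down, reaches 5 mm below the strip's top. It rides on the strip's flat top and drops by itself where a notch is under it
- bar_grip (a point): grip point in the middle of the black handle at the free end of the release bar, 125 mm from its hinge, 50 mm above the bench when down (19 mm higher fully lifted). The handle is 50 mm long (x), 14 mm wide (y), 18 mm tall, free all round, to be pinched across y from above
- lens (a point): underside centre of the stereo microscope's lens, 52 mm across, 150 mm above the bench, over the line that the tray travels along; axes as the rail's. The microscope is white with two black eyepieces; its column is 150 mm behind the lens. It stands 88 to 92 mm to the left or to the right of the rail's centre, the nearest notch within 14 mm of it
- gauge_stand: the other stand over the rail, with a round dial gauge, on the side without the microscope; origin on the bench under its stylus; not used
- sample: dark grey lump about 44 mm across, 22 mm tall, 70 to 140 g, lying loose in the tray; origin under its middle
- jar: small amber glass jar, 36 mm across, 55 mm tall, standing behind the rail between the two stands; leave alone
- rock_a: grey broken-carbide lump about 54 mm across, 26 mm tall, beyond the rail's right end; leave alone
- rock_b: grey broken-carbide lump about 46 mm across, 24 mm tall, beyond the rail's right end; leave alone
- gauge_block: steel block 35 x 50 x 20 mm, beyond the rail's left end; leave alone
- hammer: hammer lying on the bench at the left; origin under its middle; leave alone
- socket: upright steel tube 38 mm across, 70 mm tall, at the right; leave alone
- brush: brush lying on the bench at the right; leave alone
Mind the look-alikes: they are no part of the job. What is shaped like the sample but orange or pink is not meant.

How it is judged:
On the way, in this order (a step that is already met when the one before it is completed fails the run):
1. the release bar is lifted clear of the strip (value of joint release_bar above 0.09 rad), for 0.1 s.
2. the carriage has been brought under the lens (tray within 16 mm of it along the rail) (y of tray in the frame of lens between -0.016 and 0.016 m), for 0.1 s.
At the end, for the whole second after the job is handed in: the release bar is fully down (under 0.02 rad) with its tooth in the notch nearest the lens, so the tray's centre is within 16 mm of the lens along the rail; the carriage is at rest and the sample lies in the tray (all of step 2 and value of joint release_bar below 0.02 rad and velocity of joint carriage between -0.005 and 0.005 m/s and distance between sample and tray below 0.025 m); the robot touches nothing.
It fails at once if the tooth is rammed or forced against the strip with over 25 N (contact force between release_bar and rail above 25 N).
It fails at once if the carriage shoots along at over 0.3 m/s (velocity of joint carriage above 0.3 m/s or velocity of joint carriage below -0.3 m/s).
It fails at once if the sample leaves the tray (not (distance between sample and tray below 0.025 m)).
It fails at once if something else on the bench is moved by over 20 mm (distance of any of jar, rock_a, rock_b, gauge_block, hammer, socket, brush from where it was at the start of the episode above 0.02 m).
It also fails if it takes over 64 s, if anything falls off the work surface, if the arm or the gripper's body presses on something with over 40 N, if the wrist force passes 120 N, or if a joint passes its speed limit or range.

### The arm

A 7-joint arm with a two-finger parallel gripper is mounted at the origin on the work surface. World frame = base frame: x ahead of the robot, y to its left, z up, the work surface at z = 0. Lengths are in m, angles in rad, forces in N, time in s.
With the tool pointing down it reaches from about 0.4 to 0.85 m from the base axis. Payload 10.4 kg.
Tool frame: the origin (TCP) lies between the finger pads; the fingertips stand 11 mm ahead of it and the grasp point (between the pads) lies 8 mm behind it (r.tcp_to_tips is the distance from the TCP to the fingertips, in m); z points along the fingers, y is the line along which they close (so a half turn about z gives the same grasp; the last joint's range is limited). The gripper opens to 87 mm and grips with 3 to 60 N. Pads are 19 mm wide; open, the fingers measure 117 mm over their backs; the gripper's body (75 mm by 190 mm) begins 51 mm behind the grasp point.
Start: joints at [-0.023, 0.332, -0.065, 1.46, 0.022, 1.35, -0.088], TCP at [0.625, 0, 0.234] pointing down, gripper open.
Joint ranges: [-2.6, 2.6], [-0.5, 2.12], [-1.47, 1.34], [0.16, 2.42], [-1.27, 4.41], [0.06, 2.06], [-2.6, 2.6]. Speed limits (rad/s): [2.22, 2.22, 2.79, 2.79, 3.14, 3.14, 3.14].

### API

Orientations are given as a unit quaternion [x, y, z, w].
In Python, from bench import r gives the robot as it stands. The module is installed in compiled form; this text tells all that it offers.
- The arm moves only by the shell command python3 -m crank 'ROWS' [FORCE]. ROWS is JSON, a list of rows, each an object of numbers: "claw": the closure, from -1 (fully open) to 1 (shut); "dx", "dy", "dz": the shift along the tool's x, y, z each as a share of 3 cm, from -1 to 1; "ax", "ay", "az": the turn, a rotation vector about the tool's x, y, z each as a share of 6 degrees, from -1 to 1. A call has 1 to 8 rows; each row shifts and turns the commanded pose from where the row before left it, along the tool's axes as they then stand; what a row does not reach is not made up. A row lasts 1/12 s, in which the tool goes at most 41.7 mm and 7.16 degrees, less where a joint would pass 70% of its speed; a pose out of reach is approached as far as the arm can. A call with a number of a shift or a turn outside -1 to 1 is refused whole. A call with a gripper value outside its range is refused whole. The fingers move at their own pace and stop on an object; FORCE is the grip in N (left out, the last holds). Time passes only in rows, so rows that do not move let the fingers close. It gives the time, the measured TCP pose, the force, the opening and the grip force at its end, in the units of the state.
- r.read_state(): the state, without advancing time (a new reading comes with each control period).
- r.camera(name): name is "scene" or "side" or "wrist"; returns a dict with "color" (400x640x3 uint8, red, green, blue), "mtx" (3x3 intrinsics, pixels), "R" (3x3) and "t" (3): a world point X has camera coordinates R X + t; the wrist camera has in their place "hand_eye" (4x4, takes a point from camera to tool coordinates, whose origin is the TCP and whose axes are the flange's). Camera axes: x right, y down, z forward; pixel columns grow to the right and rows downward; lengths in m; the calibration is good to about 2 mm. A picture is of the moment at which its call begins: read the wrist's pose just before it. There is no depth.
- r.close_job(): hands the job in; it is judged then, once.
The state is a dict: "time": time; "joint_positions": joint angles; "joint_vel": joint speeds; "joint_torque": joint torques, N m; "ee_pos": TCP position; "eef_rot": TCP orientation; "ft_force": force on the tool from outside, world axes, zero at the start; "torque": the same for the moment, N m; "width": finger opening in m; "grip_force": force on a finger pad.
Only numpy, scipy, OpenCV 4.12 (cv2) and the standard library are available. Lean on these libraries where they do the work, as an engineer would, in place of code of your own. Each camera call takes 0.05 s, during which the arm holds its last target. There are 200 camera calls.

## Working session

There is one attempt and no reset: what is moved stays moved. The work goes in short steps, Python scripts to look and compute and a shell command to move; the robot and the scene stay as the last step left them, time stands still between calls to the robot, and variables do not carry over. Pictures are saved under pics/ and viewed, at most 10 in all, crops included, and the job is handed in when it is done.

```bash
mkdir -p pics; python3 - <<'E'
from bench import r
import cv2,numpy as np
s=r.read_state();print(s['ee_pos'],s['eef_rot'],s['time'],s['ft_force'],s['width'])
for n in("scene","side"):
    c=r.camera(n);cv2.imwrite(f'pics/{n}0.png',c['color'][:,:,::-1]);np.savez(f'{n}0.npz',**c)
    print(n,-c['R'].T@c['t'],c['R'][2],c['mtx'][0,0])
E
```

```text
[6.24630136e-01 8.10340622e-07 2.32759381e-01] [ 7.07089372e-01  7.07123827e-01 -5.25606729e-04 -4.87742146e-04] 0.0 [ 0.91629324 -0.18210388  1.07799844] 0.08707730794943279
scene [1.30867029 0.20261707 0.89081379] [-0.67904038 -0.23227194 -0.69638633] 431.22806221579174
side [ 0.09730762 -0.6573083   0.87822987] [ 0.43606111  0.56194609 -0.70289921] 390.14714641464906
```

View pics/scene0.png

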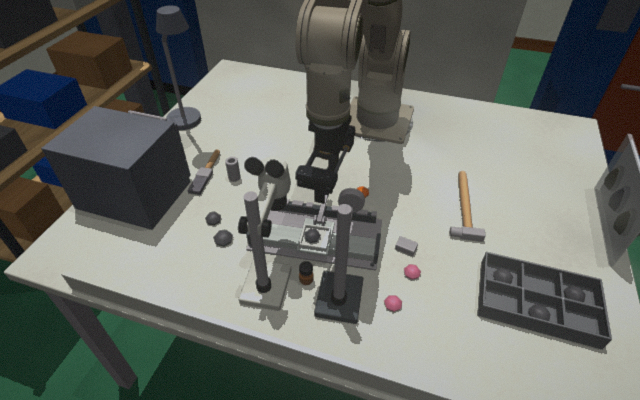

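View pics/side0.png

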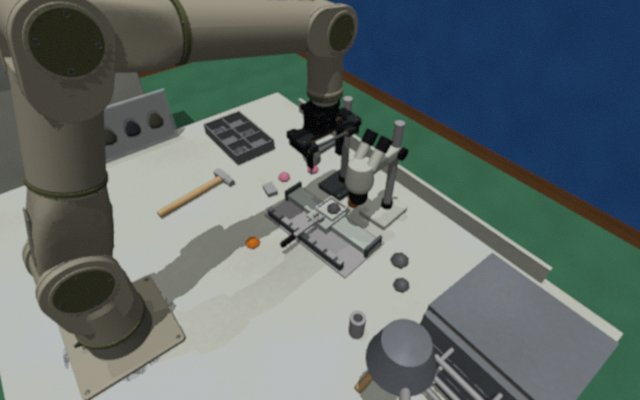

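Scene view: the white microscope with eyepieces stands at (265,200), on the robot's right (-y). The gauge is at (345,230), the tray with sample at (313,237), and the jar at (306,272). Side view: handle near (290,239), tray near (333,210). Next, enlarged crops.

```bash
python3 - <<'E'
import cv2,numpy as np
a=cv2.imread('pics/side0.png')[165:275,250:390];b=cv2.imread('pics/scene0.png')[150:280,230:400]
a=cv2.resize(a,(760,597),interpolation=cv2.INTER_CUBIC)
cv2.imwrite('pics/side_c.png',a)
b=cv2.resize(b,(765,585),interpolation=cv2.INTER_CUBIC);cv2.imwrite('pics/scene_c.png',b)
E
```

```text
(no output)
```

View pics/side_c.png

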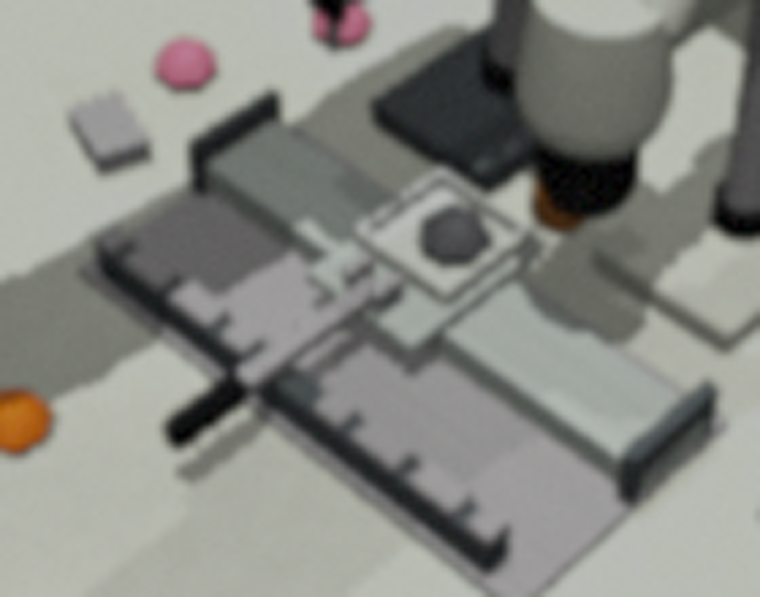

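View pics/scene_c.png

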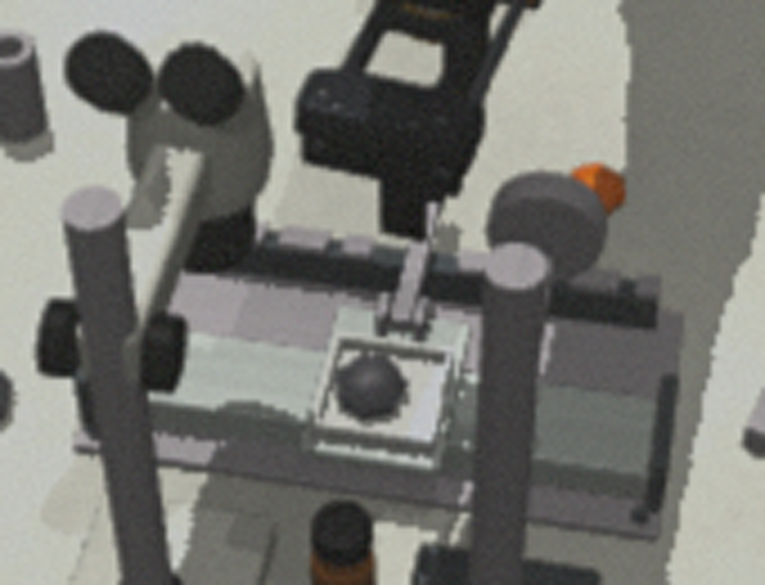

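Side crop (scale 5.43, offset 250,165): handle from (180,430) to (240,385). Strip notches on the lens side show at (350,425), (407,465), (465,510), and on the other side at (215,322), (170,285), (120,243). The black lens bottom is at about (588,187). Candidates that could be mistaken: two column stands, of which the white one with eyepieces is the microscope. The sample is the dark lump in the tray, not the orange or pink ones. The only black handle on a bar is at (207,408).

```bash
cat > h.py <<'E'
import numpy as np
def ray(c,u,v,z):
    d=c['R'].T@np.linalg.inv(c['mtx'])@[u,v,1]; o=-c['R'].T@c['t']; return o+d*(z-o[2])/d[2]
S=np.load('side0.npz');C=np.load('scene0.npz')
s=lambda x,y,z:ray(S,250+x*140/760,165+y*110/597,z)
c=lambda x,y,z:ray(C,230+x*170/765,150+y*130/585,z)
E
python3 - <<'E'
from h import *
np.set_printoptions(precision=4,suppress=True)
for n,p in dict(n50=(350,425,.04),n90=(407,465,.04),n130=(465,510,.04),p50=(215,322,.04),p90=(170,285,.04),p130=(120,243,.04),hEnd=(180,425,.055),hIn=(240,385,.055),lens=(588,187,.15),trayL=(357,228,.056),trayT=(440,170,.056),trayR=(528,238,.056),trayB=(445,298,.056),stripR=(505,530,.04),stripL=(103,235,.04)).items(): print('S',n,s(*p))
for n,p in dict(baseL=(75,447,.008),baseR=(657,535,.008),farR=(682,316,.008),stripL=(262,230,.04),stripR=(658,280,.04),trayTL=(337,340,.056),trayTR=(463,355,.056),trayBL=(315,445,.056),trayBR=(440,465,.056),lens=(222,255,.15),n1=(335,240,.04),n2=(375,247,.04),barhinge=(400,320,.05),jar=(342,520,.05)).items(): print('C',n,c(*p))
E
```

```text
S n50 [ 0.5144 -0.0946  0.04  ]
S n90 [ 0.521  -0.1332  0.04  ]
S n130 [ 0.5258 -0.1731  0.04  ]
S p50 [0.5012 0.0074 0.04  ]
S p90 [0.4976 0.0453 0.04  ]
S p130 [0.4939 0.0895 0.04  ]
S hEnd [ 0.4396 -0.0515  0.055 ]
S hIn [ 0.4788 -0.0485  0.055 ]
S lens [ 0.646 -0.12   0.15 ]
S trayL [0.5952 0.0039 0.056 ]
S trayT [0.6605 0.0117 0.056 ]
S trayR [ 0.6639 -0.0604  0.056 ]
S trayB [ 0.5996 -0.0671  0.056 ]
S stripR [ 0.5333 -0.1948  0.04  ]
S stripL [0.4899 0.1007 0.04  ]
C baseL [ 0.6944 -0.1875  0.008 ]
C baseR [0.6496 0.1453 0.008 ]
C farR [0.4835 0.1242 0.008 ]
C stripL [ 0.5239 -0.1351  0.04  ]
C stripR [0.489  0.1072 0.04  ]
C trayTL [ 0.6089 -0.0559  0.056 ]
C trayTR [0.5972 0.0162 0.056 ]
C trayBL [ 0.6852 -0.0421  0.056 ]
C trayBR [0.6769 0.0269 0.056 ]
C lens [ 0.6497 -0.105   0.15  ]
C n1 [ 0.518  -0.0892  0.04  ]
C n2 [ 0.516  -0.0638  0.04  ]
C barhinge [ 0.5775 -0.0279  0.05  ]
C jar [ 0.724  -0.0131  0.05  ]
```

```bash
python3 -m crank '[{"dy":-0.8,"dx":-0.2},{"dy":-0.8,"dx":-0.2},{"dy":-0.8,"dx":-0.2},{"dy":-0.8,"dx":-0.2},{"dy":-0.8,"dx":-0.2},{"dy":-0.8,"dx":-0.2},{"dy":-0.8,"dx":-0.3},{"az":0}]'
python3 -m crank '[{"az":1},{"az":1},{"az":1},{"az":1},{"az":1},{"az":1},{"az":1},{"az":1}]'
python3 -m crank '[{"az":1},{"az":1},{"az":1},{"az":1},{"az":1},{"az":0.8},{"az":0},{"az":0}]'
cat >> h.py <<'E'
from scipy.spatial.transform import Rotation as Ro
def wcam(c,st):
    T=np.eye(4);T[:3,:3]=Ro.from_quat(st['eef_rot']).as_matrix();T[:3,3]=st['ee_pos'];W=T@c['hand_eye'];R=W[:3,:3].T
    return dict(R=R,t=-R@W[:3,3],mtx=c['mtx'],color=c['color'])
def snap(n):
    from bench import r;import cv2
    st=r.read_state();w=wcam(r.camera('wrist'),st);np.savez(f'{n}.npz',**w);cv2.imwrite(f'pics/{n}.png',w['color'][:,:,::-1])
    print(st['time'],st['ee_pos'],Ro.from_quat(st['eef_rot']).as_matrix().round(3).tolist(),st['joint_positions'])
E
python3 -c "
from h import *
snap('w1')"
```

```text
0.1 [6.24685004e-01 1.47500006e-05 2.32829499e-01] [[-0.0, 1.0, -0.001], [1.0, 0.0, -0.0], [-0.0, -0.001, -1.0]] [-0.02261691  0.33282883 -0.06471093  1.46083936  0.0216025   1.34986707
 -0.08845166]invalid input at $[0]: expected keys claw, dx, dy, dz, ax, ay, az
invalid input at $[0]: expected keys claw, dx, dy, dz, ax, ay, az
invalid input at $[0]: expected keys claw, dx, dy, dz, ax, ay, az
```

View pics/w1.png

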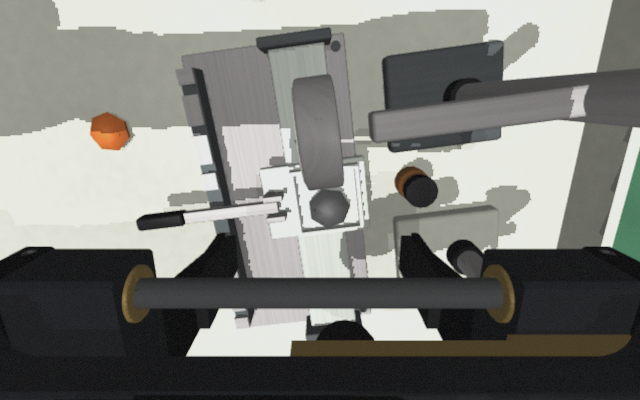

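The rows were refused because every key is required, but the wrist view is useful. Handle top runs (138,223)–(185,215), hinge near (280,207), tray centre near (331,196), left notches at about (207,170), (197,103).

```bash
python3 - <<'E'
from h import *
np.set_printoptions(precision=4,suppress=True)
W=np.load('w1.npz')
for n,p in dict(hEnd=(138,223,.055),hIn=(185,216,.057),hinge=(280,207,.053),tTL=(293,168,.056),tTR=(360,163,.056),tBL=(299,231,.056),tBR=(362,226,.056),baseTL=(183,53,.008),baseTR=(343,34,.008),n1=(207,170,.04),n2=(197,103,.04)).items(): print(n,ray(W,*p))
def tri(a,b):
    o=[];A=np.zeros((3,3));q=np.zeros(3)
    for c,u,v in(a,b):
        d=c['R'].T@np.linalg.inv(c['mtx'])@[u,v,1];d/=np.linalg.norm(d);P=np.eye(3)-np.outer(d,d);A+=P;q+=P@(-c['R'].T@c['t'])
    return np.linalg.solve(A,q)
print(tri((C,254.4,165.5),(S,388,138)),tri((C,274.4,167.8),(S,371,133)))
print(tri((C,254.4,165.5),(S,371,133)),tri((C,274.4,167.8),(S,388,138)))
E
```

```text
hEnd [ 0.4346 -0.049   0.055 ]
hIn [ 0.486  -0.0405  0.057 ]
hinge [ 0.5849 -0.0319  0.053 ]
tTL [0.5997 0.0102 0.056 ]
tTR [0.6666 0.0153 0.056 ]
tBL [ 0.6045 -0.0577  0.056 ]
tBR [ 0.6711 -0.052   0.056 ]
baseTL [0.484  0.1222 0.008 ]
baseTR [0.6504 0.1401 0.008 ]
n1 [0.5079 0.0048 0.04  ]
n2 [0.5045 0.0726 0.04  ]
[ 0.7156 -0.1273  0.3245] [ 0.7034 -0.0853  0.3209]
[ 0.703  -0.1101  0.328 ] [ 0.7164 -0.1029  0.3181]
```

```bash
python3 -m crank '[{"claw":-1,"dx":-0.2,"dy":-0.8,"dz":0,"ax":0,"ay":0,"az":0},{"claw":-1,"dx":-0.2,"dy":-0.8,"dz":0,"ax":0,"ay":0,"az":0},{"claw":-1,"dx":-0.2,"dy":-0.8,"dz":0,"ax":0,"ay":0,"az":0},{"claw":-1,"dx":-0.2,"dy":-0.8,"dz":0,"ax":0,"ay":0,"az":0},{"claw":-1,"dx":-0.2,"dy":-0.8,"dz":0,"ax":0,"ay":0,"az":0},{"claw":-1,"dx":-0.2,"dy":-0.8,"dz":0,"ax":0,"ay":0,"az":0},{"claw":-1,"dx":-0.2,"dy":-0.8,"dz":0,"ax":0,"ay":0,"az":0},{"claw":-1,"dx":0,"dy":0,"dz":0,"ax":0,"ay":0,"az":0}]'
```

```text
time: 0.82
ee_pos: [0.4538, -0.0434, 0.2336]
eef_rot: [0.708, 0.706, -0.001, -0.0]
ft_force: [0.6, -0.7, 0.6]
width: 0.0872
grip_force: 0.0
```

```bash
python3 -m crank '[{"claw":-1,"dx":0,"dy":0,"dz":0,"ax":0,"ay":0,"az":1},{"claw":-1,"dx":0,"dy":0,"dz":0,"ax":0,"ay":0,"az":1},{"claw":-1,"dx":0,"dy":0,"dz":0,"ax":0,"ay":0,"az":1},{"claw":-1,"dx":0,"dy":0,"dz":0,"ax":0,"ay":0,"az":1},{"claw":-1,"dx":0,"dy":0,"dz":0,"ax":0,"ay":0,"az":1},{"claw":-1,"dx":0,"dy":0,"dz":0,"ax":0,"ay":0,"az":1},{"claw":-1,"dx":0,"dy":0,"dz":0,"ax":0,"ay":0,"az":1},{"claw":-1,"dx":0,"dy":0,"dz":0,"ax":0,"ay":0,"az":1}]'
python3 -m crank '[{"claw":-1,"dx":0,"dy":0,"dz":0.5,"ax":0,"ay":0,"az":1},{"claw":-1,"dx":0,"dy":0,"dz":0.5,"ax":0,"ay":0,"az":1},{"claw":-1,"dx":0,"dy":0,"dz":0.5,"ax":0,"ay":0,"az":1},{"claw":-1,"dx":0,"dy":0,"dz":0.5,"ax":0,"ay":0,"az":1},{"claw":-1,"dx":0,"dy":0,"dz":0.5,"ax":0,"ay":0,"az":1},{"claw":-1,"dx":0,"dy":0,"dz":0.5,"ax":0,"ay":0,"az":1},{"claw":-1,"dx":0,"dy":0,"dz":0,"ax":0,"ay":0,"az":0},{"claw":-1,"dx":0,"dy":0,"dz":0,"ax":0,"ay":0,"az":0}]'
python3 -c "
from h import *
snap('w2')"
```

```text
time: 1.48
ee_pos: [0.4571, -0.0419, 0.2334]
eef_rot: [0.934, 0.356, -0.0, -0.0]
ft_force: [-0.7, 0.0, 0.0]
width: 0.0874
grip_force: 0.0
time: 2.15
ee_pos: [0.4567, -0.0419, 0.1432]
eef_rot: [0.999, 0.054, -0.001, -0.0]
ft_force: [-0.9, 0.5, -0.2]
width: 0.0869
grip_force: 0.0
2.15 [ 0.45667666 -0.04189685  0.14322926] [[0.994, 0.108, -0.002], [0.108, -0.994, 0.0], [-0.002, -0.0, -1.0]] [ 0.05990034  0.0480785  -0.06967239  1.9932273   0.00364393  1.10198772
 -1.47403822]
```

View pics/w2.png

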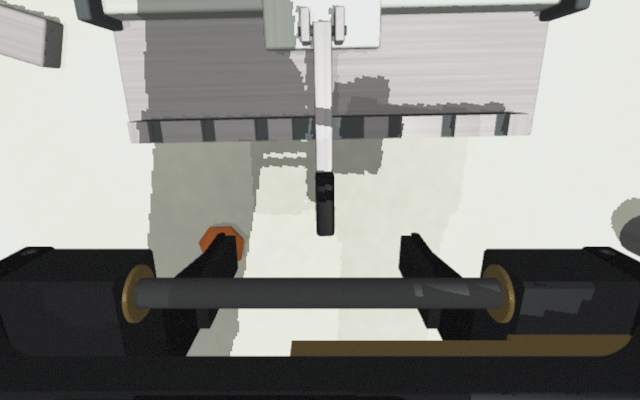

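Close view: handle top (317–333, 172–235), mid (325,203). Strip notches at x≈155, 208, 262 | 395, 449, 503 (row ~127), with the bar crossing at x≈323. Yaw matches well.

```bash
python3 - <<'E'
from h import *
np.set_printoptions(precision=4,suppress=True)
W=np.load('w2.npz');g=W['color'][127:133].mean((0,2)).astype(int)
print([(i,int(v)) for i,v in enumerate(g) if 140<i<515 and abs(g[i+1]-g[i-1])>35])
R=np.array([[.994,.108,0],[.108,-.994,0],[0,0,-1]]);t=np.array([.4567,-.0419,.1432])
f=lambda u,v,z:(ray(W,u,v,z)-t)@R
for u,v in((155,130),(208,129),(262,128),(395,127),(449,125),(503,123)):print(f(u,v,.04))
print('bar',f(323.5,128,.054),f(322.5,60,.054),'handle',f(325,174,.059),f(325.5,232,.059),ray(W,325,203,.059))
E
```

```text
[(147, 115), (148, 87), (160, 69), (161, 103), (201, 98), (214, 93), (254, 110), (255, 79), (267, 79), (268, 117), (291, 122), (292, 87), (307, 67), (308, 105), (310, 108), (311, 81), (314, 69), (315, 118), (316, 207), (331, 205), (332, 145), (339, 89), (363, 72), (364, 100), (388, 76), (401, 92), (402, 146), (403, 207), (440, 209), (441, 161), (442, 113), (453, 65), (454, 124), (455, 189), (494, 179), (495, 128), (507, 94), (508, 180)]
[ 0.0552 -0.1219  0.1032]
[ 0.0559 -0.082   0.1032]
[ 0.0566 -0.0414  0.1032]
[0.0573 0.0582 0.1032]
[0.0587 0.0985 0.1032]
[0.0602 0.1386 0.1032]
bar [0.0579 0.0044 0.0892] [0.1027 0.0036 0.0892] handle [0.0257 0.0056 0.0842] [-0.0195  0.0062  0.0842] [ 0.461  -0.0472  0.059 ]
```

```bash
python3 -m crank '[{"claw":-1,"dx":0.1,"dy":0.2,"dz":0,"ax":0,"ay":0,"az":-0.18},{"claw":-1,"dx":0,"dy":0,"dz":0.6,"ax":0,"ay":0,"az":0},{"claw":-1,"dx":0,"dy":0,"dz":0.6,"ax":0,"ay":0,"az":0},{"claw":-1,"dx":0,"dy":0,"dz":0.6,"ax":0,"ay":0,"az":0},{"claw":-1,"dx":0,"dy":0,"dz":0.6,"ax":0,"ay":0,"az":0},{"claw":-1,"dx":0,"dy":0,"dz":0.6,"ax":0,"ay":0,"az":0},{"claw":-1,"dx":0,"dy":0,"dz":0.37,"ax":0,"ay":0,"az":0},{"claw":0,"dx":0,"dy":0,"dz":0,"ax":0,"ay":0,"az":0}]' 20
python3 -m crank '[{"claw":1,"dx":0,"dy":0,"dz":0,"ax":0,"ay":0,"az":0},{"claw":1,"dx":0,"dy":0,"dz":0,"ax":0,"ay":0,"az":0},{"claw":1,"dx":0,"dy":0,"dz":0,"ax":0,"ay":0,"az":0},{"claw":1,"dx":0,"dy":0,"dz":0,"ax":0,"ay":0,"az":0},{"claw":1,"dx":0,"dy":0,"dz":0,"ax":0,"ay":0,"az":0},{"claw":1,"dx":0,"dy":0,"dz":0,"ax":0,"ay":0,"az":0},{"claw":1,"dx":0,"dy":0,"dz":0,"ax":0,"ay":0,"az":0},{"claw":1,"dx":0,"dy":0,"dz":0,"ax":0,"ay":0,"az":0}]' 20
```

```text
time: 2.87
ee_pos: [0.4601, -0.0476, 0.0414]
eef_rot: [0.998, 0.063, -0.001, -0.0]
ft_force: [-0.1, 0.2, 1.0]
width: 0.0844
grip_force: 0.0
time: 3.53
ee_pos: [0.4607, -0.0477, 0.0425]
eef_rot: [0.998, 0.062, 0.0, 0.0]
ft_force: [-0.0, -0.2, 0.3]
width: 0.0354
grip_force: 0.0
```

```bash
python3 -m crank '[{"claw":1,"dx":0,"dy":0,"dz":0,"ax":0,"ay":0,"az":0},{"claw":1,"dx":0,"dy":0,"dz":0,"ax":0,"ay":0,"az":0},{"claw":1,"dx":0,"dy":0,"dz":0,"ax":0,"ay":0,"az":0},{"claw":1,"dx":0,"dy":0,"dz":0,"ax":0,"ay":0,"az":0},{"claw":1,"dx":0,"dy":0,"dz":0,"ax":0,"ay":0,"az":0},{"claw":1,"dx":0,"dy":0,"dz":0,"ax":0,"ay":0,"az":0}]' 20
```

```text
time: 4.03
ee_pos: [0.4606, -0.0476, 0.0424]
eef_rot: [0.998, 0.062, 0.0, -0.0]
ft_force: [0.4, -0.2, 0.1]
width: 0.0136
grip_force: 20.0
```

```bash
python3 -m crank '[{"claw":1,"dx":0,"dy":0,"dz":-0.1,"ax":0,"ay":0,"az":0},{"claw":1,"dx":0,"dy":0,"dz":-0.1,"ax":0,"ay":0,"az":0},{"claw":1,"dx":0,"dy":0,"dz":-0.1,"ax":0,"ay":0,"az":0},{"claw":1,"dx":0,"dy":0,"dz":-0.1,"ax":0,"ay":0,"az":0},{"claw":1,"dx":0,"dy":0,"dz":-0.1,"ax":0,"ay":0,"az":0},{"claw":1,"dx":0,"dy":0,"dz":0,"ax":0,"ay":0,"az":0},{"claw":1,"dx":0,"dy":0,"dz":0,"ax":0,"ay":0,"az":0},{"claw":1,"dx":0,"dy":0,"dz":0,"ax":0,"ay":0,"az":0}]'
```

```text
time: 4.7
ee_pos: [0.4608, -0.0476, 0.0575]
eef_rot: [0.998, 0.062, 0.0, -0.0]
ft_force: [5.0, 1.1, -6.8]
width: 0.014
grip_force: 20.0
```

```bash
python3 -m crank '[{"claw":1,"dx":0,"dy":0.1,"dz":0,"ax":0,"ay":0,"az":0},{"claw":1,"dx":0,"dy":0.2,"dz":0,"ax":0,"ay":0,"az":0},{"claw":1,"dx":0,"dy":0.25,"dz":0,"ax":0,"ay":0,"az":0},{"claw":1,"dx":0,"dy":0.25,"dz":0,"ax":0,"ay":0,"az":0},{"claw":1,"dx":0,"dy":0.25,"dz":0,"ax":0,"ay":0,"az":0},{"claw":1,"dx":0,"dy":0.25,"dz":0,"ax":0,"ay":0,"az":0},{"claw":1,"dx":0,"dy":0.25,"dz":0,"ax":0,"ay":0,"az":0},{"claw":1,"dx":0,"dy":0.25,"dz":0,"ax":0,"ay":0,"az":0}]'
```

```text
time: 5.37
ee_pos: [0.4679, -0.1021, 0.0576]
eef_rot: [0.998, 0.062, 0.001, 0.0]
ft_force: [6.1, 2.6, -7.2]
width: 0.0139
grip_force: 20.0
```

```bash
python3 -m crank '[{"claw":1,"dx":0,"dy":0.25,"dz":0,"ax":0,"ay":0,"az":0},{"claw":1,"dx":0,"dy":0.25,"dz":0,"ax":0,"ay":0,"az":0},{"claw":1,"dx":0,"dy":0.25,"dz":0,"ax":0,"ay":0,"az":0},{"claw":1,"dx":0,"dy":0.25,"dz":0,"ax":0,"ay":0,"az":0},{"claw":1,"dx":0,"dy":0.2,"dz":0,"ax":0,"ay":0,"az":0},{"claw":1,"dx":0,"dy":0.1,"dz":0,"ax":0,"ay":0,"az":0},{"claw":1,"dx":0,"dy":0,"dz":0,"ax":0,"ay":0,"az":0},{"claw":1,"dx":0,"dy":0,"dz":0,"ax":0,"ay":0,"az":0}]'
python3 -c "
from h import *
snap('w3')"
```

```text
time: 6.03
ee_pos: [0.4729, -0.1411, 0.0577]
eef_rot: [0.998, 0.061, 0.001, 0.0]
ft_force: [8.1, 0.0, -7.3]
width: 0.0138
grip_force: 20.0
6.0333 [ 0.47291357 -0.14110789  0.05769251] [[0.992, 0.122, 0.002], [0.122, -0.992, -0.001], [0.002, 0.001, -1.0]] [ 0.18848415  0.22638421  0.00955175  1.9951404  -0.00240881  0.91815267
 -1.24877621]
```

View pics/w3.png

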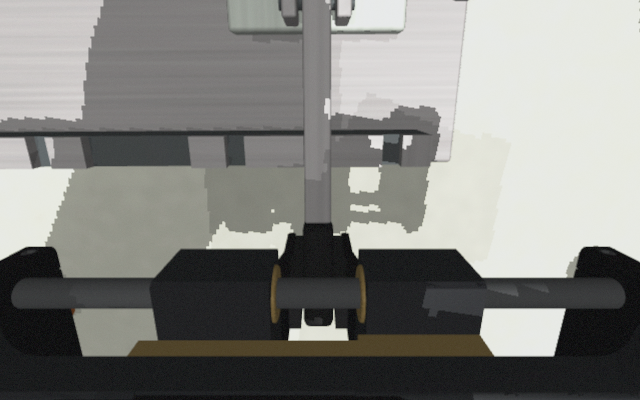

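Now the bar crosses the strip row at x≈317, notch −50 at about 235 and notch −130 at about 394, so notch −90 should be near 314.5, with the tooth almost over it. Refine from the edges.

```bash
python3 - <<'E'
from h import *
np.set_printoptions(precision=4,suppress=True)
W=np.load('w3.npz');
for a in (141,152,160):
    g=W['color'][a:a+3].mean((0,2));print(a,[(i,int(g[i])) for i in range(20,460) if abs(g[i+1]-g[i-1])>15])
R=np.array([[.992,.122,0],[.122,-.992,0],[0,0,-1]]);t=np.array([.4729,-.1411,.0577])
f=lambda u,v,z:((ray(W,u,v,z)-t)@R)
for u,v in((235,150),(394,150)):print(f(u,v,.04))
for z in(.045,.06):print(f(317,150,z))
E
```

```text
141 [(24, 193), (25, 148), (26, 91), (35, 88), (44, 110), (45, 161), (46, 193), (52, 198), (53, 155), (54, 121), (80, 117), (81, 87), (82, 64), (187, 66), (188, 102), (189, 122), (223, 121), (224, 89), (225, 66), (243, 80), (244, 116), (302, 128), (303, 102), (304, 107), (305, 125), (329, 120), (370, 109), (371, 201), (372, 226), (381, 225), (382, 208), (383, 131), (384, 66), (385, 76), (391, 94), (397, 91), (398, 67), (401, 66), (402, 122), (403, 203), (404, 223), (410, 218), (411, 161), (412, 108), (437, 102), (438, 146), (439, 194), (450, 200), (452, 207), (453, 223)]
152 [(27, 197), (28, 142), (29, 83), (37, 72), (38, 89), (39, 101), (46, 105), (47, 127), (48, 183), (49, 203), (53, 201), (54, 159), (55, 123), (82, 123), (83, 96), (84, 71), (188, 66), (189, 87), (190, 117), (224, 121), (225, 91), (226, 69), (243, 67), (244, 87), (245, 118), (302, 127), (303, 108), (305, 123), (329, 106), (381, 108), (382, 86), (383, 61), (401, 72), (402, 97), (435, 109), (436, 191), (437, 217), (449, 210), (451, 215)]
160 [(29, 187), (30, 137), (31, 83), (32, 68), (39, 80), (40, 95), (48, 105), (49, 128), (50, 178), (51, 152), (52, 119), (84, 110), (85, 83), (86, 66), (189, 66), (190, 90), (191, 116), (224, 123), (225, 107), (226, 80), (227, 67), (244, 66), (245, 107), (246, 124), (305, 121), (329, 104), (382, 94), (388, 75), (400, 67), (401, 85), (402, 103), (430, 118), (431, 135), (434, 151), (436, 162), (437, 175), (447, 187), (448, 197), (449, 209)]
[ 0.0535 -0.0416  0.0177]
[0.0535 0.0391 0.0177]
[0.0543 0.     0.0127]
[ 0.0566  0.0001 -0.0023]
```

```bash
python3 -m crank '[{"claw":1,"dx":0,"dy":-0.06,"dz":0,"ax":0,"ay":0,"az":0},{"claw":1,"dx":0,"dy":0,"dz":0,"ax":0,"ay":0,"az":0},{"claw":1,"dx":0,"dy":0,"dz":0,"ax":0,"ay":0,"az":0},{"claw":1,"dx":0,"dy":0,"dz":0.05,"ax":0,"ay":0,"az":0},{"claw":1,"dx":0,"dy":0,"dz":0.05,"ax":0,"ay":0,"az":0},{"claw":1,"dx":0,"dy":0,"dz":0.05,"ax":0,"ay":0,"az":0},{"claw":1,"dx":0,"dy":0,"dz":0,"ax":0,"ay":0,"az":0},{"claw":1,"dx":0,"dy":0,"dz":0,"ax":0,"ay":0,"az":0}]'
```

```text
time: 6.75
ee_pos: [0.4721, -0.1386, 0.0531]
eef_rot: [0.998, 0.062, 0.0, 0.0]
ft_force: [5.9, -0.4, -4.3]
width: 0.014
grip_force: 20.0
```

```bash
python3 -m crank '[{"claw":0.4,"dx":0,"dy":0,"dz":0,"ax":0,"ay":0,"az":0},{"claw":0.4,"dx":0,"dy":0,"dz":0,"ax":0,"ay":0,"az":0},{"claw":0.4,"dx":0,"dy":0,"dz":0,"ax":0,"ay":0,"az":0},{"claw":0.4,"dx":0,"dy":0,"dz":0,"ax":0,"ay":0,"az":0},{"claw":0.4,"dx":0,"dy":0,"dz":0,"ax":0,"ay":0,"az":0},{"claw":0.4,"dx":0,"dy":0,"dz":0,"ax":0,"ay":0,"az":0}]'
python3 -c "
from h import *
snap('w4')
import cv2
a=cv2.imread('pics/w3.png')[0:340,180:460];b=cv2.imread('pics/w4.png')[0:340,180:460]
cv2.imwrite('pics/cmp.png',np.hstack([a,b]))"
```

```text
time: 7.25
ee_pos: [0.4717, -0.1382, 0.053]
eef_rot: [0.998, 0.062, -0.0, -0.0]
ft_force: [-0.9, 0.9, -0.3]
width: 0.0256
grip_force: 0.0
7.25 [ 0.47174863 -0.1381616   0.0529683 ] [[0.992, 0.123, -0.0], [0.123, -0.992, 0.0], [-0.0, -0.0, -1.0]] [ 0.18518463  0.23110416  0.00738434  2.00131788 -0.00214351  0.9093599
 -1.25360965]
```

View pics/cmp.png

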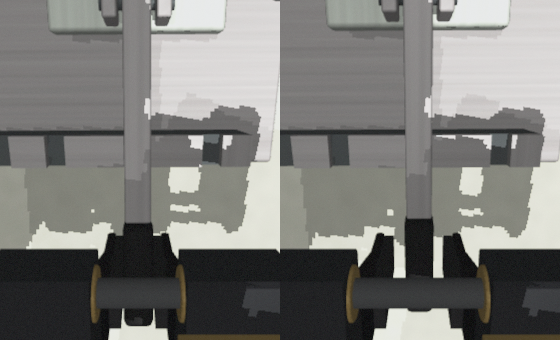

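```bash
python3 - <<'E'
from h import *
np.set_printoptions(precision=4,suppress=True)
ex=np.array([.992,.122,0])
def edges(n,row,a=250,b=400):
    g=np.load(n+'.npz')['color'][row:row+3].mean((0,2));return [(i,int(g[i])) for i in range(a,b) if abs(g[i+1]-g[i-1])>15]
def col(n):
    g=np.load(n+'.npz')['color'][:,312:322].mean((1,2));return [(i,int(g[i])) for i in range(190,345) if abs(g[i+1]-g[i-1])>15]
print(col('w3'),col('w4'))
print(edges('w4',152,180,420))
W3=np.load('w3.npz');W4=np.load('w4.npz')
for v3,v4 in((222.5,218.5),(325,311)):
    X=ray(W3,317,v3,.071);s=X@ex
    o=-W4['R'].T@W4['t'];d=W4['R'].T@np.linalg.inv(W4['mtx'])@[317,v4,1]
    print(s,o+d*(s-o@ex)/(d@ex))
E
python3 -m crank '[{"claw":0.4,"dx":0,"dy":0.1,"dz":0,"ax":0,"ay":0,"az":0},{"claw":0.4,"dx":0,"dy":0.1,"dz":0,"ax":0,"ay":0,"az":0},{"claw":0.4,"dx":0,"dy":0.05,"dz":0,"ax":0,"ay":0,"az":0},{"claw":0.4,"dx":0,"dy":0,"dz":0,"ax":0,"ay":0,"az":0}]'
```

```text
[(221, 109), (222, 89), (223, 52), (224, 17), (277, 30), (308, 41), (309, 28), (317, 33), (325, 33), (326, 175), (327, 221), (339, 222), (340, 167), (341, 63)] [(217, 104), (218, 76), (219, 30), (274, 27), (275, 38), (308, 45), (310, 33), (311, 99), (312, 188), (313, 219), (339, 222), (340, 167), (341, 63)]
[(191, 65), (192, 108), (193, 125), (227, 127), (228, 107), (229, 78), (248, 80), (249, 114), (304, 127), (306, 117), (330, 103), (332, 100), (389, 108), (390, 89), (391, 65), (410, 74), (411, 98)]
0.478016036344618 [ 0.4985 -0.1349  0.0632]
0.4245261158436177 [ 0.4453 -0.1414  0.0563]
time: 7.63
ee_pos: [0.4728, -0.146, 0.053]
eef_rot: [0.998, 0.061, 0.0, 0.0]
ft_force: [0.3, -0.1, 0.5]
width: 0.0265
grip_force: 0.0
```

```bash
python3 -m crank '[{"claw":0.4,"dx":0,"dy":0.03,"dz":0,"ax":0,"ay":0,"az":0},{"claw":0.4,"dx":0,"dy":0,"dz":0,"ax":0,"ay":0,"az":0},{"claw":0.4,"dx":0,"dy":0,"dz":0,"ax":0,"ay":0,"az":0}]'
python3 - <<'E'
from h import *
snap('w5')
g=np.load('w5.npz')['color'][152:155].mean((0,2));print([(i,int(g[i])) for i in range(140,440) if abs(g[i+1]-g[i-1])>15])
g=np.load('w5.npz')['color'][250:253].mean((0,2));print([(i,int(g[i])) for i in range(200,400) if abs(g[i+1]-g[i-1])>15])
E
```

```text
time: 7.88
ee_pos: [0.4729, -0.1462, 0.0529]
eef_rot: [0.998, 0.062, -0.0, -0.0]
ft_force: [0.4, 1.2, 0.5]
width: 0.0262
grip_force: 0.9
7.8833 [ 0.47287298 -0.14622683  0.05291518] [[0.992, 0.123, -0.0], [0.123, -0.992, 0.0], [-0.0, -0.0, -1.0]] [ 0.19605997  0.23764002  0.01285287  1.99325547 -0.00414574  0.91085432
 -1.2359508 ]
[(174, 66), (175, 88), (176, 116), (211, 126), (212, 92), (213, 66), (231, 66), (232, 104), (233, 123), (289, 129), (290, 110), (291, 112), (292, 126), (315, 120), (316, 109), (323, 122), (331, 116), (373, 106), (374, 80), (375, 58), (393, 65), (394, 90), (395, 104), (439, 109)]
[(255, 24), (256, 78), (257, 190), (258, 217), (269, 206), (270, 156), (271, 76), (272, 19), (318, 20), (319, 61), (320, 191), (321, 220), (341, 221), (342, 169), (343, 79), (344, 23), (364, 15), (365, 80), (366, 185), (367, 218), (378, 223), (379, 162), (380, 60), (381, 26)]
```

```bash
python3 -m crank '[{"claw":0.4,"dx":0,"dy":0.03,"dz":0,"ax":0,"ay":0,"az":0},{"claw":0.4,"dx":0,"dy":0,"dz":0,"ax":0,"ay":0,"az":0},{"claw":0.4,"dx":0,"dy":0,"dz":0,"ax":0,"ay":0,"az":0}]'
python3 -m crank '[{"claw":0.4,"dx":0,"dy":0.03,"dz":0,"ax":0,"ay":0,"az":0},{"claw":0.4,"dx":0,"dy":0,"dz":0,"ax":0,"ay":0,"az":0},{"claw":0.4,"dx":0,"dy":0,"dz":0,"ax":0,"ay":0,"az":0}]'
```

```text
time: 8.18
ee_pos: [0.4729, -0.1464, 0.0529]
eef_rot: [0.998, 0.062, -0.0, -0.001]
ft_force: [-0.6, 5.6, 0.7]
width: 0.0262
grip_force: 2.6
time: 8.43
ee_pos: [0.4729, -0.1465, 0.0528]
eef_rot: [0.998, 0.062, -0.0, -0.001]
ft_force: [-2.7, 8.4, 2.7]
width: 0.0262
grip_force: 4.1
```

The push is blocked at 8 N with no travel, so the tooth is in the notch. I'll back off, open and retreat.

```bash
python3 -m crank '[{"claw":0.4,"dx":0,"dy":-0.15,"dz":0,"ax":0,"ay":0,"az":0},{"claw":0.1,"dx":0,"dy":-0.11,"dz":0,"ax":0,"ay":0,"az":0},{"claw":-0.2,"dx":0,"dy":0,"dz":0,"ax":0,"ay":0,"az":0},{"claw":-0.2,"dx":0,"dy":0,"dz":0,"ax":0,"ay":0,"az":0},{"claw":-0.2,"dx":0,"dy":0,"dz":0,"ax":0,"ay":0,"az":0},{"claw":-0.2,"dx":0,"dy":0,"dz":0,"ax":0,"ay":0,"az":0}]'
python3 -m crank '[{"claw":-0.2,"dx":0,"dy":0,"dz":-0.4,"ax":0,"ay":0,"az":0},{"claw":-0.2,"dx":0,"dy":0,"dz":-0.6,"ax":0,"ay":0,"az":0},{"claw":-0.2,"dx":0,"dy":0,"dz":-0.6,"ax":0,"ay":0,"az":0},{"claw":-0.2,"dx":0,"dy":0,"dz":-0.6,"ax":0,"ay":0,"az":0},{"claw":-0.2,"dx":0,"dy":0,"dz":-0.4,"ax":0,"ay":0,"az":0},{"claw":-0.2,"dx":-1,"dy":0,"dz":-0.4,"ax":0,"ay":0,"az":0},{"claw":-0.2,"dx":0,"dy":0,"dz":0,"ax":0,"ay":0,"az":0},{"claw":-0.2,"dx":0,"dy":0,"dz":0,"ax":0,"ay":0,"az":0}]'
python3 - <<'E'
from h import *
import cv2
from bench import r
snap('w6')
c=r.camera('side');cv2.imwrite('pics/side6.png',c['color'][:,:,::-1])
a=cv2.resize(c['color'][165:275,250:390,::-1],(560,440),interpolation=cv2.INTER_CUBIC)
b=cv2.resize(cv2.imread('pics/w6.png')[:300],(560,262))
cv2.imwrite('pics/cmp6.png',np.vstack([a,b])[:600])
E
```

```text
time: 8.93
ee_pos: [0.4722, -0.1409, 0.053]
eef_rot: [0.998, 0.062, 0.0, 0.0]
ft_force: [-0.1, -1.0, 0.6]
width: 0.0489
grip_force: 0.0
time: 9.6
ee_pos: [0.4421, -0.1449, 0.1437]
eef_rot: [0.998, 0.061, 0.001, 0.0]
ft_force: [-0.1, -0.5, -0.3]
width: 0.0523
grip_force: 0.0
9.6 [ 0.44207135 -0.14486762  0.14365281] [[0.993, 0.122, 0.002], [0.122, -0.993, -0.0], [0.002, 0.001, -1.0]] [ 2.01207430e-01  5.57226731e-02  1.76125027e-02  1.98432915e+00
 -9.78400941e-04  1.09989951e+00 -1.22933506e+00]
```

```bash
python3 -c "
import cv2,numpy as np
a=cv2.imread('pics/side6.png')[165:275,250:390];b=cv2.imread('pics/w6.png')[:300]
cv2.imwrite('pics/cmp7.png',np.vstack([cv2.resize(a,(433,340),interpolation=2),cv2.resize(b,(433,203))]))"
```

```text
(no output)
```

View pics/cmp7.png

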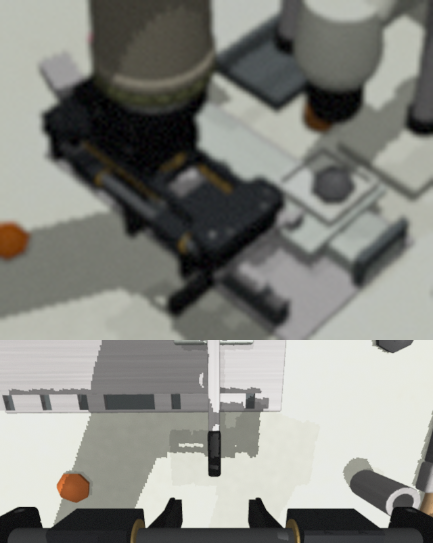

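```bash
python3 - <<'E'
from h import *
np.set_printoptions(precision=4,suppress=True)
for n,u in(('w2',325),('w6',316)):
    W=np.load(n+'.npz');g=W['color'][:,u-3:u+4].mean((1,2))
    e=[(i,int(g[i])) for i in range(60,245) if abs(g[i+1]-g[i-1])>20]
    gs=W['color'][60:140,u+100-6:u+100+6].mean((1,2))
    print(n,e);print(' strip',[(i+60,int(gs[i])) for i in range(1,79) if abs(gs[i+1]-gs[i-1])>20])
    for row in (190,150):
        h=W['color'][row].mean(1);print('  w',row,[(i,int(h[i])) for i in range(u-25,u+25) if abs(h[i+1]-h[i-1])>40])
E
```

```text
w2 [(107, 222), (108, 180), (109, 131), (124, 129), (125, 155), (126, 211), (170, 210), (171, 149), (172, 54), (173, 21), (184, 36), (234, 44), (235, 87), (236, 196), (237, 228)]
 strip [(103, 187), (104, 153), (105, 140), (112, 105), (113, 80), (114, 45), (115, 114), (116, 190), (117, 215)]
  w 190 [(306, 216), (307, 167), (308, 125), (314, 125), (315, 83), (316, 32), (333, 22), (334, 182)]
  w 150 [(316, 156), (317, 207), (331, 211), (332, 149)]
w6 [(99, 221), (100, 205), (105, 199), (106, 171), (107, 131), (124, 147), (126, 155), (127, 185), (133, 202), (134, 135), (135, 25), (185, 44), (190, 44), (200, 29), (201, 63), (202, 178), (203, 220)]
 strip [(106, 224)]
  w 190 [(306, 219), (307, 149), (308, 45), (325, 20), (326, 147), (327, 211)]
  w 150 [(306, 111), (307, 65), (325, 22), (326, 83), (327, 120)]
```

```bash
python3 - <<'E'
from h import *
ex=np.array([.9925,.1222,0]);A=np.load('w2.npz');B=np.load('w6.npz')
for va,vb,z in((171.3,134.2,.059),(235.3,201.7,.055)):
  for zb in (z,z+.0075 if va<200 else z+.011):
    print(va,ray(A,325,va,z)@ex,ray(B,316,vb,zb)@ex)
E
```

```text
171.3 0.4757397551058582 0.47536647146388383
171.3 0.4757397551058582 0.47616445065730195
235.3 0.4240684875221696 0.42460834047403356
235.3 0.4240684875221696 0.42808402431463216
```

The handle's end fits the bar-down case to 0.5 mm (the bar standing on the strip would be off by 4 mm). The tooth sits in the −90 notch, the sample is in the tray, and the gripper is clear.

```bash
python3 -c "
from bench import r
print(r.close_job())"
```

```text
the job is handed in; nothing more can be done
None
```

I handed the job in at about 10 s of robot time. The tooth is down in the strip's 90 mm notch on the microscope side, with the tray under the lens by camera measurement and the sample still in it. The gripper is clear of everything; the hand-in call returned no verdict.

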